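# Shut the masala dabba and spin its wing nut tight

### The arm

A 6-joint arm with a two-finger parallel gripper is mounted at the origin on the work surface. World frame = base frame: x ahead of the robot, y to its left, z up, the work surface at z = 0. Lengths are in m, angles in degrees, forces in N, time in s.
With the tool pointing down it reaches from about 0.35 to 0.875 m from the base axis. Payload 4.2 kg.
Tool frame: the origin (TCP) lies at the very end of the fingers, on their centre line; the grasp point (between the pads) lies 19 mm behind it; z points along the fingers, y is the line along which they close (so a half turn about z gives the same grasp; the last joint's range is limited). The gripper opens to 87 mm and grips with 3 to 60 N. Pads are 19 mm wide; open, the fingers measure 117 mm over their backs; the gripper's body (75 mm by 190 mm) begins 51 mm behind the grasp point.
Start: joints at [-59.954, 22.042, 0.453, 0, -68.411, -14.817], TCP at [0.164, -0.603, 0.223] pointing down, gripper open.
Joint ranges: [-179.83, 179.83], [-69.29, 118.12], [-61.27, 80.66], [-181.25, 117.63], [-171.15, -9.14], [-177.46, 177.46]. Speed limits (degrees/s): [159.86, 159.86, 180, 180, 180, 180].

### API

Orientations are given as a 3x3 rotation matrix whose columns are the frame's x, y, z axes.
In Python, from station import sense, cams, r gives the robot as it stands. The module is installed in compiled form; this text tells all that it offers.
- The arm moves only by the tool step_arm, never from a script. Its argument "targets" is text: rows parted by semicolons, each of 4 numbers parted by spaces: the shift along the tool's x, y, z in cm, then the turn about the tool's z in degrees. In form: x y z turn; .... A call has 1 to 12 rows; each row shifts and turns the commanded pose from where the row before left it, along the tool's axes as they then stand; what a row does not reach is not made up. A row lasts 1/12 s, in which the tool goes at most 41.7 mm and 7.16 degrees, less where a joint would pass 70% of its speed; a pose out of reach is approached as far as the arm can. A call with a gripper value outside its range is refused whole. "claw" is the finger opening in cm, from 0 to 8.7, set as the call begins (left out, the last holds). The fingers move at their own pace and stop on an object; the grip force is fixed at half the most. Time passes only in rows, so rows that do not move let the fingers close. It gives the time, the measured TCP pose, the force, the opening and the grip force at its end, in the units of the state.
- sense(): the state, without advancing time (a new reading comes with each control period).
- cams.capture(name): name is "side" or "top"; returns a dict with "frame" (400x640x3 uint8, blue, green, red), "vertical_fov" (degrees; the focal length in pixels is half the picture's height over the tangent of half this angle, whatever the lens; pixels are square), "cx", "cy" (the principal point, pixels), "eye" and "rotation" of the camera in the world. Camera axes: x right, y down, z forward; pixel columns grow to the right and rows downward; lengths in m; the calibration is good to about 2 mm. A picture is of the moment at which its call begins. There is no depth.
- r.finish_job(): hands the job in; it is judged then, once.
The state is a dict: "time_s": time; "joints": joint angles; "joint_velocities": joint speeds; "effort": joint torques, N m; "tcp_pos": TCP position; "ee_rot": TCP orientation; "wrist_force": force on the tool from outside, world axes, zero at the start; "moment": the same for the moment, N m; "gripper_width": opening from 0.0 (shut) to 1.0 (fully open); "gripper_force": force on a finger pad.
Only numpy, scipy, OpenCV 4.12 (cv2) and the standard library are available. Lean on these libraries where they do the work, as an engineer would, in place of code of your own. Each camera call takes 0.05 s, during which the arm holds its last target. There are 200 camera calls.

### The job

Close up the wooden masala dabba: with the fingertips, push its swivelled-open lid round until it is fully shut against the brass stop, then turn the loose brass wing nut on the lid's pivot clockwise, stroke by stroke with the fingertips on its wings, until it is tight. Only push: do not take the wing nut between the fingers, do not lift the dabba or slide it about, and leave everything else on the counter where it stands.

Things in the scene. Friction and masses are not known exactly. Their poses are not given: they have to be found in the camera images.
- dabba: Dark wooden spice box, loose on the counter, 1 to 1.4 kg without its lid; a push over about 6 N slides it. 120 mm (its x) by 230 mm (its y), 60 mm high, six open wells. Origin at the centre of its underside, z up. Pivot stud (10 mm, brass, upright, top 90.5 mm above the counter) at x 0, y +85 mm. A brass stop tab on its -x side at y -85 mm, 20 mm wide, rises to 68 mm.
- lid (a joint): Swivel angle of the lid about the upright stud, rad: 0 = shut, squarely over the box, edge against the stop tab; grows as the lid swings open counter-clockwise seen from above, out to the box's +x side (1.5 = most open). Turns with light friction (0.08 N m) and stays where it is left.
- lid_pivot (a point): On the pivot axis, at the lid's underside; its frame turns with the lid. The lid is a wooden board 126 mm wide (x -63 to +63 mm here), 10 mm thick, reaching y +33 mm at the pivot end and y -203 mm at the far end; underside 60 mm, top 70 mm above the counter. Shut, it overhangs the box by 3 mm all round.
- lid_push (a point): Point on the long edge of the lid that is pushed to shut it: mid-height (65 mm above the counter), 100 mm along the lid from the pivot axis towards the far end, 63 mm out from the centre line. Its x axis points out of that edge, away from the lid; its y axis from the far end to the pivot. Pushing along -x of this frame shuts the lid.
- wing_nut (a joint): Angle of the brass wing nut, rad: grows as it is turned clockwise seen from above; it starts loose between 0 and 2 and stops firmly at 5.8 = tight against the lid. Turns with light friction (0.03 N m), stays where it is left, sinks 2 mm per turn; it starts 4 mm, ends 2 mm above the lid's top face (on its washer).
- nut_mid (a point): On the nut's axis at mid-height of the wings, 17 mm above the nut's underside, about 90 mm above the counter. x axis along the wings: two flat upright wings, 60 mm tip to tip, 6 mm thick, each 10 to 30 mm from the axis, from 10 mm below to 13 mm above this point. The round hub between them has radius 11.5 mm at its foot, ends 1 mm below this point.
- ramekin: Pink ribbed ceramic ramekin, 80 mm across, 42 mm high, loose, may stand below the open lid; origin at the centre of its underside. Leave it.
- strainer: Steel tea strainer lying on the counter, bowl 70 mm across and 28 mm high, handle reaching 155 mm along its x; origin under the bowl. Leave it.
- bag_clip: White plastic bag clip, 110 mm long (its x), 20 mm wide, 14 mm high, lying on the counter; origin at the centre of its underside. Leave it.
- tumbler: Steel tumbler, 68 mm across, 85 mm high, upright; origin at the centre of its underside. Leave it.
- salt_jar: Glass jar with wooden cap, 68 mm across, 95 mm high, upright; origin at the centre of its underside. Leave it.
- chai_mug: White mug, 80 mm across, 85 mm high, upright; origin at the centre of its underside. Leave it.
- wood_spoon: Wooden spoon, 240 mm long, lying along its x. Leave it.

How it is judged (in metres and radians):
On the way, in this order (a step that is already met when the one before it is completed fails the run):
1. the lid is pushed fully shut (while the wing nut is still loose) (value of joint lid below 0.05 rad), for 0.2 s.
2. the wing nut is turned tight with the lid shut (value of joint wing_nut above 5.5 rad and value of joint lid below 0.05 rad), for 0.2 s.
At the end, for the whole second after the job is handed in: Lid within 0.05 rad of shut, wing nut within 0.3 rad of tight (joint above 5.5), dabba at rest within 25 mm of where it stood, every bystander within 30 mm of where it stood (all of step 2 and distance of dabba from where it was at the start of the episode below 0.025 m and linear speed of dabba below 0.01 m/s and distance of each of ramekin, strainer, bag_clip, tumbler, salt_jar, chai_mug, wood_spoon from where it was at the start of the episode below 0.03 m); the robot touches nothing.
It fails at once if the dabba is slid more than 25 mm (distance of dabba from where it was at the start of the episode above 0.025 m).
It fails at once if the dabba is lifted or tipped (height (world z) of dabba above 0.006 m or angle between dabba's own z axis and vertical above 0.08 rad).
It fails at once if the wing nut is taken between the fingers (pressed from two opposite sides at once) ((contact force between the fingers and wing_nut_c1 above 1 N and contact force between the fingers and wing_nut_c2 above 1 N) or (contact force between the fingers and wing_nut_c5 above 1 N and contact force between the fingers and wing_nut_c6 above 1 N) or (contact force between the fingers and wing_nut_c1 above 1 N and contact force between the fingers and wing_nut_c6 above 1 N) or (contact force between the fingers and wing_nut_c5 above 1 N and contact force between the fingers and wing_nut_c2 above 1 N) or (contact force between the fingers and wing_nut_c4 above 1 N and contact force between the fingers and wing_nut_c8 above 1 N)).
It fails at once if another thing on the counter is moved more than 30 mm or picked up (distance of any of ramekin, strainer, bag_clip, tumbler, salt_jar, chai_mug, wood_spoon from where it was at the start of the episode above 0.03 m).
It also fails if it takes over 70 s, if anything falls off the work surface, if the arm or the gripper's body presses on something with over 40 N, if the wrist force passes 120 N, or if a joint passes its speed limit or range.

## Working session

There is one attempt and no reset: what is moved stays moved. The work goes in short steps, Python scripts to look and compute and a tool call to move; the robot and the scene stay as the last step left them, time stands still between calls to the robot, and variables do not carry over. Pictures are saved under pics/ and viewed, at most 10 in all, crops included, and the job is handed in when it is done.

Besides the shell and the picture viewer there is one more tool, called after ">>>" as name(argument=value, ...), one argument or row to a line, values as JSON. step_arm: Moves the arm, as the interface text tells. Its arguments: {"type":"object","properties":{"targets":{"type":"string"},"claw":{"type":"number"}},"required":["targets"]}

```bash
mkdir -p pics; cat > h.py <<'E'
import numpy as np,cv2
from station import sense,cams,r
def cap(n,f):
    c=cams.capture(n);cv2.imwrite('pics/'+f,c['frame']);return c
def ray(c,u,v):
    f=c['frame'].shape[0]/2/np.tan(np.radians(c['vertical_fov'])/2)
    d=np.array(c['rotation'])@np.array([(u-c['cx'])/f,(v-c['cy'])/f,1.]);return np.array(c['eye']),d
def onz(c,u,v,z):
    e,d=ray(c,u,v);return e+d*(z-e[2])/d[2]
def px(c,p):
    f=c['frame'].shape[0]/2/np.tan(np.radians(c['vertical_fov'])/2)
    q=np.array(c['rotation']).T@(np.array(p)-np.array(c['eye']));return q[0]/q[2]*f+c['cx'],q[1]/q[2]*f+c['cy']
E
python3 - <<'E'
from h import *
import pickle
for n in('top','side'):
    c=cap(n,n+'0.png');pickle.dump(c,open(n+'.pkl','wb'));print(n,c['eye'],np.round(c['rotation'],3).tolist(),c['vertical_fov'])
s=sense();print(s['time_s'],s['tcp_pos'],np.round(s['ee_rot'],3))
E
```

```text
top [ 0.35444662 -0.01330487  1.43186017] [[0.005, -0.99, 0.138], [-1.0, -0.005, -0.006], [0.007, -0.138, -0.99]] 44.14274598278864
side [ 0.47606766 -1.06875307  0.73104882] [[0.997, -0.02, 0.078], [-0.076, -0.528, 0.846], [0.024, -0.849, -0.528]] 50.88482505172948
0.1 [ 0.16402801 -0.60253755  0.22158717] [[-0.965 -0.263 -0.001]
 [-0.263  0.965  0.002]
 [ 0.     0.002 -1.   ]]
```

View pics/top0.png

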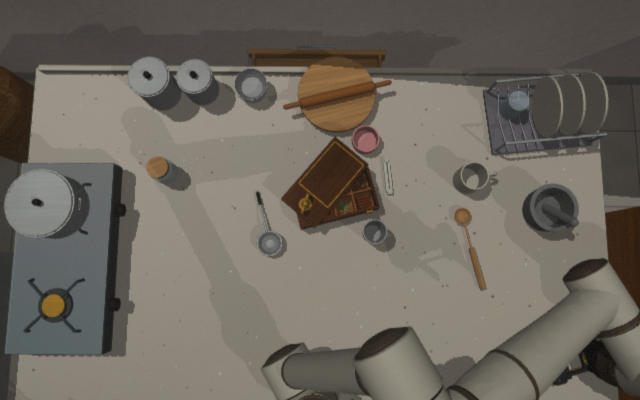

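View pics/side0.png

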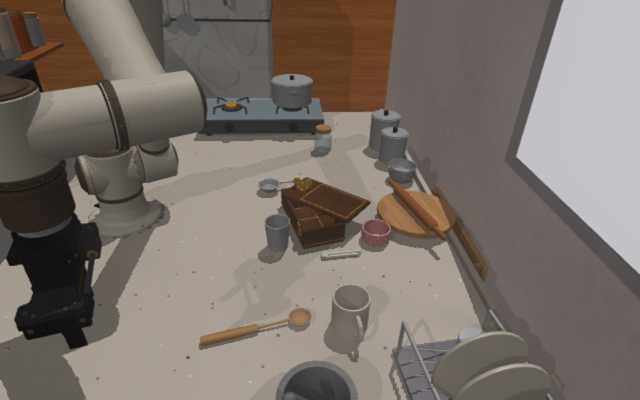

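The top view shows the dabba near (335,185), with its lid swung toward the upper part of the image, its nut at about (305,204), the tumbler at (375,232) and the ramekin at (365,139). I'll zoom in next.

```bash
python3 - <<'E'
from h import *
import pickle
c=pickle.load(open('top.pkl','rb'));a=cv2.resize(c['frame'][120:260,265:405],None,fx=4,fy=4,interpolation=cv2.INTER_CUBIC)
d=pickle.load(open('side.pkl','rb'));b=cv2.resize(d['frame'][170:250,270:380],None,fx=5,fy=5,interpolation=cv2.INTER_CUBIC)
cv2.imwrite('pics/tz.png',a);cv2.imwrite('pics/sz.png',b)
E
```

```text
(no output)
```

View pics/tz.png

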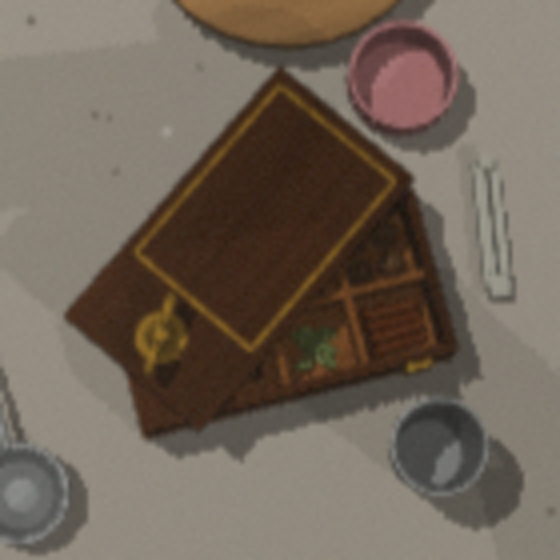

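View pics/sz.png

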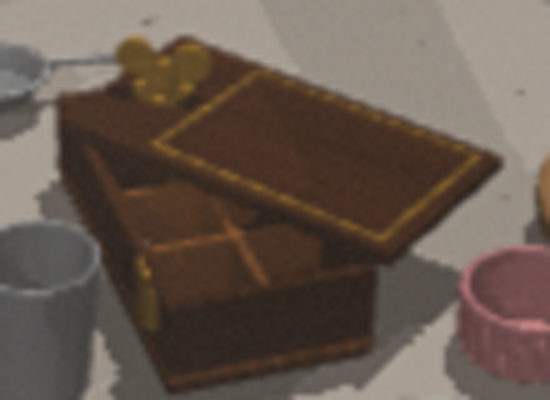

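The top zoom shows lid corners at crop (283,68), (412,180), (66,317) and (200,428). The nut is at (161,337), its wing tips at (170,298) and (150,372), and the stop tab at (420,365). The side zoom confirms upright wings.

```bash
python3 - <<'E'
from h import *
import pickle
c=pickle.load(open('top.pkl','rb'))
g=lambda u,v,z:onz(c,265+u/4-.4,120+v/4-.4,z)[:2]
L=np.array([g(283,68,.07),g(412,180,.07),g(200,428,.07),g(66,317,.07)])
print('lid',L.round(3).tolist(),np.linalg.norm(np.roll(L,-1,0)-L,axis=1))
far=(L[0]+L[1])/2;near=(L[2]+L[3])/2;d=(far-near)/np.linalg.norm(far-near)
mid=L.mean(0);P=mid-d*.085;print('pivot from lid',P,'lid dir',np.degrees(np.arctan2(d[1],d[0])))
B=np.array([g(455,352,.06),g(148,435,.06)]);b=(B[0]-B[1]);print('box',B.round(3).tolist(),np.linalg.norm(b));b/=np.linalg.norm(b)
print('box dir',np.degrees(np.arctan2(b[1],b[0])))
n=np.array([-b[1],b[0]]);print('pivot from box',B[1]+b*.03+n*.06,'tab',g(420,365,.068))
t=np.array([g(170,298,.095),g(150,372,.095)]);print('wing',t.round(3).tolist(),np.degrees(np.arctan2(*(t[0]-t[1])[::-1])),t.mean(0),np.linalg.norm(t[0]-t[1]))
for nme,q,z in(('ram',(402,75),.042),('tumb',(440,446),.085),('clip',(494,228),.014),('strain',(22,490),.028)):print(nme,g(*q,z))
E
```

```text
lid [[0.72, -0.055], [0.64, -0.146], [0.464, 0.002], [0.541, 0.096]] [0.12139822 0.2296776  0.12135358 0.23422134]
pivot from lid [0.52650173 0.02917792] lid dir -40.120005906119026
box [[0.519, -0.176], [0.46, 0.038]] 0.22248816862238438
box dir -74.5397401665359
pivot from box [0.52591372 0.02555897] tab [ 0.50919378 -0.15053551]
wing [[0.551, 0.023], [0.5, 0.036]] -14.460325451751258 [0.52586817 0.02967329] 0.052690652655392856
ram [ 0.72327043 -0.14187809]
tumb [ 0.45164538 -0.16203669]
clip [ 0.61631945 -0.21091625]
strain [0.42305829 0.12859244]
```

>>> step_arm(
  targets="-2.9 1.7 0 0;-2.9 1.7 0 0;-2.9 1.7 0 0;-2.9 1.7 0 0;-2.9 1.7 0 0;-2.9 1.7 0 0;-2.9 1.7 0 0;-2.9 1.7 0 0;-2.9 1.7 0 0;-2.9 1.7 0 0;-2.9 1.7 0 0;-2.9 1.7 0 0",
  claw=0,
)

```text
time_s: 1.1
tcp_pos: [0.4471, -0.3132, 0.2222]
ee_rot: [[-0.965, -0.263, -0.001], [-0.263, 0.965, 0.0], [0.0, 0.001, -1.0]]
wrist_force: [0.1, 0.5, 0.4]
gripper_width: 0.176
gripper_force: 0.0
```

>>> step_arm(
  targets="-2.9 1.7 0 0;-2.9 1.7 0 0;-2.9 1.7 0 0;-2.9 1.7 0 0;-2.9 1.7 0 0;-2.9 1.7 0 0;-2.9 1.7 0 0;-2.9 1.7 0 0;-2.9 1.7 0 0;-2.9 1.7 0 0;-2.9 1.7 0 0;0 0 0 0",
)

```text
time_s: 2.1
tcp_pos: [0.708, -0.0461, 0.22]
ee_rot: [[-0.964, -0.267, -0.001], [-0.267, 0.964, 0.001], [0.0, 0.001, -1.0]]
wrist_force: [-0.1, -0.5, -0.3]
gripper_width: 0.003
gripper_force: 0.0
```

>>> step_arm(
  targets="-2 1 0 0;-1.5 1 0 0;0 0 3 0;0 0 3 0;0 0 3 0;0 0 3 0;0 0 2 0;0 0 1.5 0;0 0 0 0;0 0 0 0",
)

```text
time_s: 2.93
tcp_pos: [0.7328, -0.0225, 0.0663]
ee_rot: [[-0.965, -0.263, -0.003], [-0.263, 0.965, -0.001], [0.003, 0.0, -1.0]]
wrist_force: [0.8, -0.0, -0.1]
gripper_width: 0.003
gripper_force: 0.0
```

```bash
python3 - <<'E'
from h import *
s=sense();print(s['tcp_pos'],s['wrist_force'])
c=cap('side','s1.png');cv2.imwrite('pics/s1z.png',cv2.resize(c['frame'][100:260,230:430],None,fx=3,fy=3,interpolation=cv2.INTER_CUBIC))
E
```

```text
[ 0.73280331 -0.02250709  0.06634692] [ 0.77608161 -0.03332778 -0.05898912]
```

View pics/s1z.png

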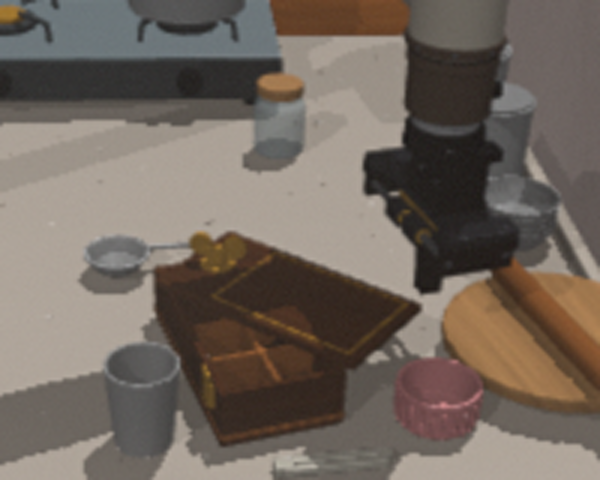

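The fingers (crop 428,290) are clear of the lid, beyond its outer edge. I'll push along tool +x.

>>> step_arm(
  targets="0.5 0 0.4 0;1 0 0 0;1 0 0 0;1 0 0 0;1 0 0 0;0.8 0 0 0;0.8 0 0 0;0.8 0 0 0;0.8 0 0 0;0.8 0 0 0;0.7 0 0 0;0 0 0 0",
)

```text
time_s: 3.98
tcp_pos: [0.6427, -0.0467, 0.0634]
ee_rot: [[-0.965, -0.262, -0.003], [-0.262, 0.965, 0.0], [0.002, 0.001, -1.0]]
wrist_force: [-0.5, -0.1, -0.3]
gripper_width: 0.004
gripper_force: 0.0
```

>>> step_arm(
  targets="0.4 0 0 0;0.3 0 0 0;0.2 0 0 0;0.2 0 0 0;0 0 0 0",
)

```text
time_s: 4.4
tcp_pos: [0.6339, -0.0492, 0.0635]
ee_rot: [[-0.965, -0.263, -0.0], [-0.263, 0.965, -0.0], [0.0, 0.0, -1.0]]
wrist_force: [0.9, 1.1, 0.0]
gripper_width: 0.002
gripper_force: 0.3
```

```bash
python3 - <<'E'
from h import *
s=sense();q=s['tcp_pos'][:2]-np.array([.526,.028]);print('X',q@[.964,.266],'S',q@[.266,-.964],s['wrist_force'])
c=cap('top','t2.png');cv2.imwrite('pics/t2z.png',cv2.resize(c['frame'][120:260,265:405],None,fx=4,fy=4,interpolation=cv2.INTER_CUBIC))
E
```

```text
X 0.08349440592920536 S 0.10310861755977664 [0.92356536 1.06864942 0.04459811]
```

View pics/t2z.png

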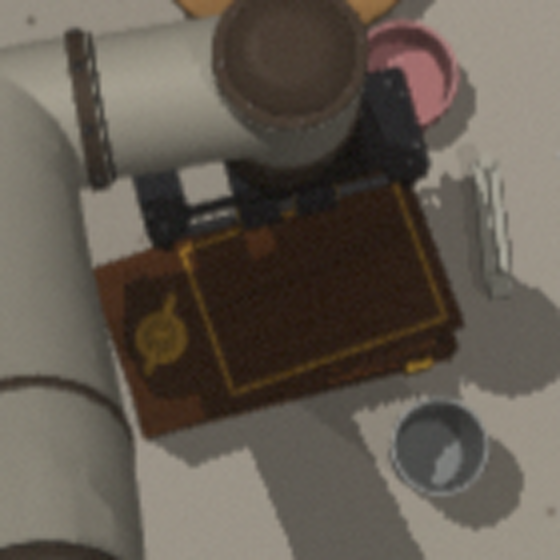

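The lid edge is about 5° short of the tab at crop (420,365). I'll push slowly until the force rises.

>>> step_arm(
  targets="0.2 0 0 0;0.2 0 0 0;0.2 0 0 0;0.1 0 0 0;0 0 0 0",
)

```text
time_s: 4.87
tcp_pos: [0.627, -0.051, 0.0635]
ee_rot: [[-0.965, -0.263, -0.001], [-0.263, 0.965, -0.0], [0.001, 0.0, -1.0]]
wrist_force: [1.1, -0.5, 0.1]
gripper_width: 0.004
gripper_force: 0.3
```

>>> step_arm(
  targets="0.1 0 0 0;0.1 0 0 0;0 0 0 0",
)

```text
time_s: 5.12
tcp_pos: [0.6253, -0.0515, 0.0636]
ee_rot: [[-0.965, -0.263, -0.0], [-0.263, 0.965, 0.0], [0.0, 0.0, -1.0]]
wrist_force: [1.4, -0.3, -0.3]
gripper_width: 0.006
gripper_force: 0.5
```

>>> step_arm(
  targets="0.1 0 0 0;0 0 0 0",
)

```text
time_s: 5.28
tcp_pos: [0.6246, -0.0518, 0.0636]
ee_rot: [[-0.965, -0.263, 0.0], [-0.263, 0.965, 0.0], [-0.0, -0.0, -1.0]]
wrist_force: [1.5, -1.5, 1.0]
gripper_width: 0.003
gripper_force: 0.7
```

>>> step_arm(
  targets="0.1 0 0 0;0 0 0 0;0 0 0 0",
)

```text
time_s: 5.53
tcp_pos: [0.6244, -0.0518, 0.0637]
ee_rot: [[-0.965, -0.263, 0.002], [-0.263, 0.965, 0.0], [-0.002, -0.0, -1.0]]
wrist_force: [3.6, 0.5, -1.9]
gripper_width: 0.005
gripper_force: 1.9
```

>>> step_arm(
  targets="0.1 0 0 0;0 0 0 0;0 0 0 0",
)

```text
time_s: 5.78
tcp_pos: [0.6244, -0.0519, 0.0637]
ee_rot: [[-0.965, -0.263, 0.004], [-0.263, 0.965, 0.001], [-0.004, -0.001, -1.0]]
wrist_force: [5.8, -0.1, -3.5]
gripper_width: 0.003
gripper_force: 2.9
```

The force rose to 5.8 N and the position has stopped, so the lid is shut. I'll retreat and rise.

>>> step_arm(
  targets="-0.5 0 0 0;-1.5 0 0 0;-2 0 0 0;0 0 -3 0;0 0 -3 0;0 0 -3 0;-3 0 0 0;-3 0 0 0;0 0 0 0",
)

```text
time_s: 6.53
tcp_pos: [0.7214, -0.0248, 0.1524]
ee_rot: [[-0.965, -0.263, -0.001], [-0.263, 0.965, 0.0], [0.001, 0.0, -1.0]]
wrist_force: [0.2, -0.3, 0.0]
gripper_width: 0.002
gripper_force: 0.0
```

```bash
python3 - <<'E'
from h import *
s=sense();print(s['tcp_pos'],np.round(s['joints'],1),s['wrist_force'])
c=cap('top','t3.png');a=cv2.resize(c['frame'][160:250,285:395],None,fx=6,fy=6,interpolation=cv2.INTER_CUBIC);cv2.imwrite('pics/t3z.png',a)
E
```

```text
[ 0.72139565 -0.02479584  0.15243715] [ 10.8  34.2  10.6  -0.  -66.5 -85.5] [ 0.21699031 -0.33597553  0.04069496]
```

View pics/t3z.png

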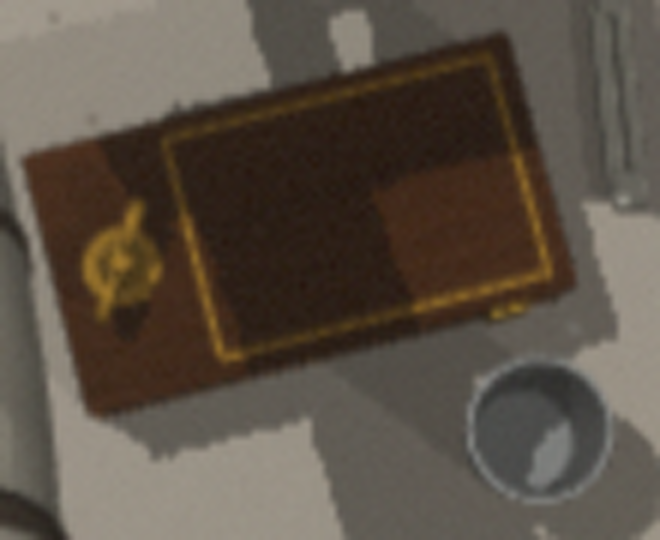

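The lid is flush with the tab at crop (510,310). The wing tips are at (136,208) and (103,315), about 163° in world for the near wing. I'll go to that wing's trailing side and turn the tool.

>>> step_arm(
  targets="3 1.4 0 0;3 1.4 0 0;3 1.4 0 0;3 1.4 0 0;3 1.4 0 0;3 1.4 0 0;3.1 1.3 0 0;0 0 0 -7;0 0 0 -7;0 0 0 -7;0 0 0 -7;0 0 0 -7",
)

```text
time_s: 7.58
tcp_pos: [0.4876, 0.0114, 0.1531]
ee_rot: [[-0.635, -0.772, -0.004], [-0.772, 0.635, -0.001], [0.003, 0.002, -1.0]]
wrist_force: [-0.2, -0.4, -0.1]
gripper_width: 0.006
gripper_force: 0.0
```

>>> step_arm(
  targets="0 0 0 -7;0 0 0 -7;0 0 0 -7;0 0 0 -7;0 0 0 -7;0 0 0 -7;0 0 0 -7;0 0 0 -7;0 0 0 -7;0 0 0 -7;0 0 0 -7;0 0 0 -7",
)

```text
time_s: 8.58
tcp_pos: [0.4876, 0.0114, 0.1529]
ee_rot: [[0.701, -0.713, -0.004], [-0.713, -0.701, -0.001], [-0.002, 0.004, -1.0]]
wrist_force: [-0.8, -0.3, 0.1]
gripper_width: 0.003
gripper_force: 0.0
```

>>> step_arm(
  targets="0 0 0 -7;0 0 0 -7;0 0 0 -7;0 0 0 -7;0 0 0 -7;0 0 0 -7;0 0 0 -7;0 0 0 -7;0 0 0 -7;0 0 0 -7;0 0 0 -7;0 0 0 -7",
)

```text
time_s: 9.58
tcp_pos: [0.4876, 0.0114, 0.153]
ee_rot: [[0.782, 0.623, -0.004], [0.623, -0.782, -0.001], [-0.004, -0.002, -1.0]]
wrist_force: [-0.4, 0.1, -0.3]
gripper_width: 0.003
gripper_force: 0.0
```

>>> step_arm(
  targets="0 0 0 -7;0 0 0 -7;0 0 0 -7;0 0 0 -7;0 0 0 -7;0 0 0 0;0 0 0 0",
)

```text
time_s: 10.17
tcp_pos: [0.4885, 0.0116, 0.1532]
ee_rot: [[0.292, 0.956, -0.003], [0.956, -0.292, -0.001], [-0.001, -0.002, -1.0]]
wrist_force: [-0.3, -0.1, 0.7]
gripper_width: 0.005
gripper_force: 0.0
```

```bash
cat > n.py <<'E'
from h import *
s=sense();R=np.array(s['ee_rot']);q=np.array([.527,.0285])-s['tcp_pos'][:2]
print('axis in tool cm',(q@R[:2,0]*100).round(2),(q@R[:2,1]*100).round(2),'wingdir',np.degrees(np.arctan2(-R[1,1],-R[0,1])).round(1),'z',s['tcp_pos'][2].round(4),np.round(s['joints'],1),np.round(s['wrist_force'],1),np.round(s['moment'],2))
E
python3 n.py
```

```text
axis in tool cm 2.74 3.19 wingdir 163.0 z 0.1532 [ 20.4  12.7 -24.   -0.  -53.5 142.6] [-0.3 -0.1  0.7] [-0.16  0.01  0.03]
```

>>> step_arm(
  targets="0 0.3 2 0;0 0 2 0;0 0 1.5 0;0 0 0.4 0;0.5 0 0 0;0.5 0 0 0;0.4 0 0 0;0 0 0 0",
)

```text
time_s: 10.83
tcp_pos: [0.4975, 0.0255, 0.0954]
ee_rot: [[0.288, 0.958, 0.001], [0.958, -0.288, 0.0], [0.001, 0.001, -1.0]]
wrist_force: [-0.2, -0.7, -0.1]
gripper_width: 0.007
gripper_force: 0.1
```

```bash
python3 n.py; python3 -c "
from h import *
c=cap('side','s4.png');cv2.imwrite('pics/s4z.png',cv2.resize(c['frame'][130:240,240:380],None,fx=5,fy=5,interpolation=cv2.INTER_CUBIC))"
```

```text
axis in tool cm 1.14 2.74 wingdir 163.3 z 0.0954 [ 21.7  17.7 -27.    0.  -45.2 141.6] [-0.2 -0.7 -0.1] [-0.14  0.15 -0.01]
```

View pics/s4z.png

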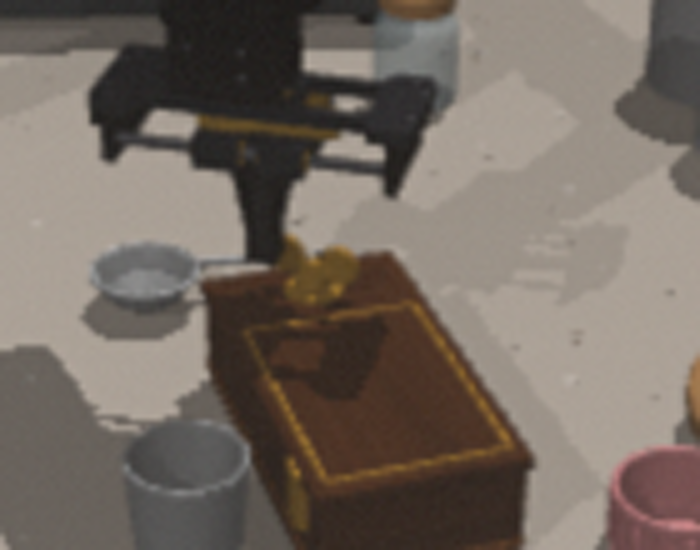

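The fingertip (crop 262,262) sits against the front of the near wing at (293,250). I'll start the orbit, 60° per call.

>>> step_arm(
  targets="0.25 -0.09 0 5;0.25 -0.09 0 5;0.25 -0.09 0 5;0.25 -0.09 0 5;0.25 -0.09 0 5;0.25 -0.09 0 5;0.25 -0.09 0 5;0.25 -0.09 0 5;0.25 -0.09 0 5;0.25 -0.09 0 5;0.25 -0.09 0 5;0.25 -0.09 0 5",
)

```text
time_s: 11.88
tcp_pos: [0.509, 0.0522, 0.095]
ee_rot: [[0.975, 0.224, -0.001], [0.224, -0.975, -0.0], [-0.001, 0.0, -1.0]]
wrist_force: [-1.9, -2.5, 0.2]
gripper_width: 0.007
gripper_force: 0.7
```

```bash
python3 n.py; python3 -c "
from h import *
c=cap('side','s5.png');cv2.imwrite('pics/s5z.png',cv2.resize(c['frame'][130:240,240:380],None,fx=5,fy=5,interpolation=cv2.INTER_CUBIC))"
```

```text
axis in tool cm 1.22 2.71 wingdir 103.0 z 0.095 [ 24.1  18.9 -25.1  -0.  -46.   78.9] [-1.9 -2.5  0.2] [-0.55  0.55 -0.1 ]
```

View pics/s5z.png

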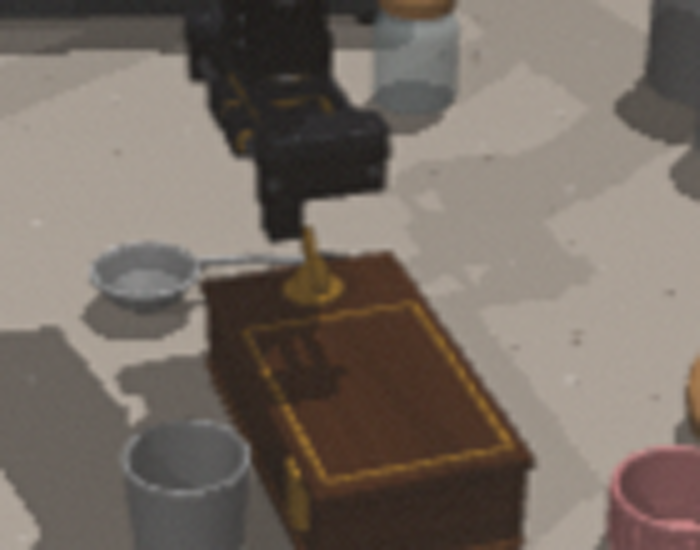

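The nut followed: its wings are now edge-on at crop (312,255). I'll continue.

>>> step_arm(
  targets="0.25 -0.09 0 5;0.25 -0.09 0 5;0.25 -0.09 0 5;0.25 -0.09 0 5;0.25 -0.09 0 5;0.25 -0.09 0 5;0.25 -0.09 0 5;0.25 -0.09 0 5;0.25 -0.09 0 5;0.25 -0.09 0 5;0.25 -0.09 0 5;0.25 -0.09 0 5",
)

```text
time_s: 12.93
tcp_pos: [0.5393, 0.0554, 0.0947]
ee_rot: [[0.683, -0.731, -0.001], [-0.731, -0.683, 0.0], [-0.001, 0.001, -1.0]]
wrist_force: [-2.0, 0.7, -0.0]
gripper_width: 0.005
gripper_force: 0.7
```

```bash
python3 n.py
```

```text
axis in tool cm 1.13 2.74 wingdir 43.1 z 0.0947 [ 23.   21.5 -20.9  -0.1 -47.6  20.1] [-2.   0.7 -0. ] [ 0.12  0.71 -0.07]
```

>>> step_arm(
  targets="0.25 -0.09 0 5;0.25 -0.09 0 5;0.25 -0.09 0 5;0.25 -0.09 0 5;0.25 -0.09 0 5;0.25 -0.09 0 5;0.25 -0.09 0 5;0.25 -0.09 0 5;0.25 -0.09 0 5;0.25 -0.09 0 5;0.25 -0.09 0 5;0.25 -0.09 0 5",
)

```text
time_s: 13.93
tcp_pos: [0.558, 0.0312, 0.0949]
ee_rot: [[-0.291, -0.957, 0.002], [-0.957, 0.291, 0.001], [-0.002, -0.001, -1.0]]
wrist_force: [0.0, 1.8, -0.6]
gripper_width: 0.005
gripper_force: 0.7
```

>>> step_arm(
  targets="0.25 -0.09 0 5;0.25 -0.09 0 5;0.25 -0.09 0 5;0.25 -0.09 0 5;0.25 -0.09 0 5;0.25 -0.09 0 5",
)

```text
time_s: 14.43
tcp_pos: [0.5562, 0.0157, 0.0952]
ee_rot: [[-0.73, -0.683, 0.003], [-0.683, 0.73, 0.001], [-0.003, -0.001, -1.0]]
wrist_force: [0.9, 0.6, -1.7]
gripper_width: 0.004
gripper_force: 0.7
```

```bash
python3 n.py
```

```text
axis in tool cm 1.25 2.93 wingdir -46.9 z 0.0952 [ 18.3  22.6 -19.1  -0.  -48.1 -65.2] [ 0.9  0.6 -1.7] [ 0.34 -0.25 -0.09]
```

>>> step_arm(
  targets="0.25 -0.08 0.1 5;0.25 -0.08 0 5;0.25 -0.08 0 5;0.25 -0.08 0 5",
)

```text
time_s: 14.77
tcp_pos: [0.5507, 0.007, 0.0947]
ee_rot: [[-0.92, -0.393, 0.005], [-0.393, 0.92, 0.001], [-0.005, -0.001, -1.0]]
wrist_force: [1.4, -1.1, 0.3]
gripper_width: 0.005
gripper_force: 0.8
```

>>> step_arm(
  targets="0.25 -0.08 0 5;0.25 -0.08 0 5;0.25 -0.08 0 5",
)

```text
time_s: 15.02
tcp_pos: [0.5442, 0.0022, 0.0947]
ee_rot: [[-0.99, -0.141, 0.005], [-0.141, 0.99, 0.001], [-0.005, 0.0, -1.0]]
wrist_force: [1.8, -1.2, 0.1]
gripper_width: 0.008
gripper_force: 0.9
```

```bash
python3 n.py
```

```text
axis in tool cm 1.34 2.84 wingdir -81.9 z 0.0947 [ 17.3  21.6 -20.9   0.1 -47.2 -99.3] [ 1.8 -1.2  0.1] [-0.34 -0.57  0.05]
```

>>> step_arm(
  targets="0.25 -0.09 0 5;0.25 -0.09 0 5;0.25 -0.09 0 5",
)

```text
time_s: 15.27
tcp_pos: [0.5367, -0.001, 0.0947]
ee_rot: [[-0.993, 0.12, 0.004], [0.12, 0.993, 0.0], [-0.004, 0.001, -1.0]]
wrist_force: [1.9, -1.7, -0.1]
gripper_width: 0.004
gripper_force: 0.9
```

>>> step_arm(
  targets="0.25 -0.09 0 5;0.25 -0.09 0 5;0.25 -0.09 0 5",
)

```text
time_s: 15.52
tcp_pos: [0.5284, -0.0023, 0.0946]
ee_rot: [[-0.928, 0.373, 0.003], [0.373, 0.928, 0.0], [-0.003, 0.001, -1.0]]
wrist_force: [0.5, -2.0, 0.4]
gripper_width: 0.008
gripper_force: 0.9
```

```bash
python3 n.py
```

```text
axis in tool cm 1.28 2.81 wingdir -111.9 z 0.0946 [ 1.740e+01  2.030e+01 -2.310e+01  1.000e-01 -4.650e+01 -1.293e+02] [ 0.5 -2.   0.4] [-0.68 -0.35 -0.01]
```

>>> step_arm(
  targets="0.25 -0.09 0 5;0.25 -0.09 0 5;0.25 -0.09 0 5",
)

```text
time_s: 15.77
tcp_pos: [0.52, -0.0015, 0.0944]
ee_rot: [[-0.8, 0.6, 0.002], [0.6, 0.8, -0.0], [-0.002, 0.001, -1.0]]
wrist_force: [1.0, -1.8, -0.4]
gripper_width: 0.005
gripper_force: 0.9
```

>>> step_arm(
  targets="0.25 -0.09 0 5;0.25 -0.09 0 5",
)

```text
time_s: 15.93
tcp_pos: [0.5156, -0.0001, 0.0946]
ee_rot: [[-0.684, 0.73, 0.004], [0.73, 0.684, -0.001], [-0.003, 0.002, -1.0]]
wrist_force: [4.8, -9.5, -1.7]
gripper_width: 0.002
gripper_force: 4.9
```

>>> step_arm(
  targets="0.25 -0.09 0 5;0.25 -0.09 0 5",
)

```text
time_s: 16.1
tcp_pos: [0.512, 0.002, 0.0948]
ee_rot: [[-0.547, 0.837, 0.005], [0.837, 0.547, -0.001], [-0.004, 0.004, -1.0]]
wrist_force: [5.2, -7.0, -2.3]
gripper_width: 0.007
gripper_force: 4.7
```

```bash
python3 n.py
```

```text
axis in tool cm 1.4 2.7 wingdir -146.9 z 0.0948 [  18.5   18.8  -25.5    0.2  -45.4 -165.6] [ 5.2 -7.  -2.3] [-2.57 -1.63 -0.08]
```

The force jumped at about −135°, so the nut is at its stop. I'll back off and look.

>>> step_arm(
  targets="-0.5 0 0 0;-1 0 0 0;-1 0 0 0;0 0 -2.5 0;0 0 -3 0;0 0 -3 0;-3 -2 0 0;-3 -2 0 0;-3 -2 0 0;0 0 0 0;0 0 0 0",
)

```text
time_s: 17.02
tcp_pos: [0.5226, -0.1281, 0.1785]
ee_rot: [[-0.546, 0.838, 0.0], [0.838, 0.546, 0.0], [0.0, 0.0, -1.0]]
wrist_force: [-0.2, 0.4, -0.5]
gripper_width: 0.007
gripper_force: 0.0
```

```bash
python3 -c "
from h import *
s=sense();print(s['time_s'],s['tcp_pos'],s['wrist_force'])
c=cap('top','t6.png');d=cap('side','s6.png')
a=cv2.resize(c['frame'][160:250,285:395],None,fx=4,fy=4,interpolation=cv2.INTER_CUBIC);b=cv2.resize(d['frame'][160:250,250:360],None,fx=4,fy=4,interpolation=cv2.INTER_CUBIC)
cv2.imwrite('pics/t6z.png',np.hstack([a,b])[:,:800])
import pickle
m=lambda f:np.argwhere((cv2.inRange(cv2.cvtColor(f,cv2.COLOR_BGR2HSV),(0,60,0),(25,255,130))>0)[160:250,285:395]).mean(0)
print(m(cv2.imread('pics/t3.png')),m(c['frame']))"
```

```text
17.0167 [ 0.52257857 -0.12808113  0.17846327] [-0.17849053  0.43361353 -0.46997464]
[37.48398854 49.44311377] [30.59784736 75.23581213]
```

View pics/t6z.png

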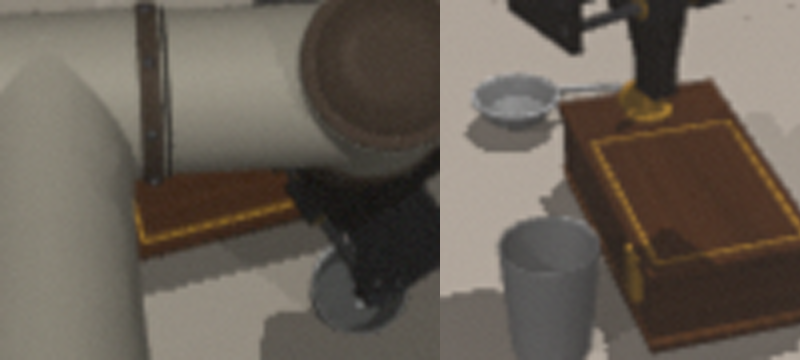

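The lid is still shut with its edge on the tab, but the arm hides the nut. That was my last picture, so I'll clear the view and measure the nut angle and box shift with masks.

>>> step_arm(
  targets="-2.5 -1.7 -1 0;-2.5 -1.7 -1 0;-2.5 -1.7 -1 0;-2.5 -1.7 0 0;-2.5 -1.7 0 0;-2.5 -1.7 0 0;-2.5 -1.7 0 0;-2.5 -1.7 0 0;-2.5 -1.7 0 0;0 0 0 0;0 0 0 0",
)

```text
time_s: 18.03
tcp_pos: [0.5181, -0.3982, 0.2076]
ee_rot: [[-0.548, 0.837, -0.001], [0.837, 0.548, 0.001], [0.001, -0.0, -1.0]]
wrist_force: [0.4, 0.6, 0.1]
gripper_width: 0.01
gripper_force: 0.0
```

```bash
python3 -c "
from h import *
c=cap('top','t7.png')
for n in('t3','t7'):
    f=cv2.imread('pics/%s.png'%n);h=cv2.cvtColor(f,cv2.COLOR_BGR2HSV)
    m=cv2.inRange(h,(12,110,75),(32,255,255))
    w=np.zeros_like(m);w[186:220,294:313]=m[186:220,294:313]
    p=np.argwhere(w>0)[:,::-1];q=np.array([onz(c,u,v,.095)[:2] for u,v in p])
    mu=q.mean(0);ev,V=np.linalg.eigh(np.cov((q-mu).T));d=V[:,1];print(n,len(p),mu.round(4),'wing deg mod180',np.degrees(np.arctan2(d[1],d[0]))%180,np.sqrt(ev)*1000)
    t=np.zeros_like(m);t[205:218,362:380]=m[205:218,362:380];p=np.argwhere(t>0)[:,::-1];print(' tab',len(p),onz(c,*p.mean(0),.068)[:2].round(4))
"
```

```text
t3 174 [0.5262 0.0302] wing deg mod180 171.78018817507626 [ 9.44434833 13.14998003]
 tab 61 [ 0.5175 -0.1486]
t7 215 [0.5287 0.0323] wing deg mod180 1.719169994607796 [12.25935837 17.37708894]
 tab 59 [ 0.516  -0.1485]
```

```bash
python3 -c "
from h import *
for n in('t3','t7'):
    h=cv2.cvtColor(cv2.imread('pics/%s.png'%n),cv2.COLOR_BGR2HSV)
    m=cv2.inRange(h,(16,110,75),(32,255,255))[190:220,294:318]
    print(n);print('\n'.join(''.join('.#'[x>0] for x in r) for r in m))
"
```

```text
t3Traceback (most recent call last):
  File "<string>", line 6, in <module>
    print(n);print('\n'.join(''.join('.#'[x>0] for x in r) for r in m))
                   ~~~~~~~~~^^^^^^^^^^^^^^^^^^^^^^^^^^^^^^^^^^^^^^^^^^
  File "<string>", line 6, in <genexpr>
    print(n);print('\n'.join(''.join('.#'[x>0] for x in r) for r in m))
                             ~~~~~~~^^^^^^^^^^^^^^^^^^^^^^
  File "<string>", line 6, in <genexpr>
    print(n);print('\n'.join(''.join('.#'[x>0] for x in r) for r in m))
                                     ~~~~^^^^^
TypeError: string indices must be integers, not 'numpy.bool'
```

```bash
python3 -c "
from h import *
for n in('t3','t7'):
    h=cv2.cvtColor(cv2.imread('pics/%s.png'%n),cv2.COLOR_BGR2HSV)
    m=cv2.inRange(h,(16,110,75),(32,255,255))[190:220,294:318]
    print(n);print('\n'.join(''.join('.#'[int(x>0)] for x in r) for r in m))
"
```

```text
t3
....................#...
....................#...
........................
............###.........
............###......#..
............###......#..
............###......##.
..........#####......##.
.......########......##.
.......########......###
.....###########......##
.....########.###.....##
.....############.....##
....##############.....#
....##############.....#
....########.#####.....#
.....#############.....#
.....######.#####.......
......##########........
.......#########........
.......######...........
.......###..............
.......##...............
.......##...............
........................
........................
........................
........................
........................
........................
t7
..................##....
..................##....
...................##...
...................##...
...................##...
...................###..
..###...............##..
..#####.............##..
...##########.......##..
....###########.....###.
.....###########.....##.
.....###########.....##.
....#############....##.
...##############....###
...##############.....##
...##############.....##
....#############.....##
....#############......#
....############.......#
.....############......#
......###########......#
.......######..###......
........................
........................
........................
........................
........................
........................
........................
........................
```

The wings now lie at −134°, about 297° clockwise from the start. They stayed there while the tool pressed with about 10 N, so the nut is tight. The box moved only about 2 mm. Handing in.

```bash
python3 -c "
from h import *
print(r.finish_job())"
```

```text
the job is handed in; nothing more can be done
None
```

The lid is shut against the brass stop and the wing nut is turned clockwise to its firm stop (about 297°). The box moved only about 2 mm, nothing else was seen to move, and the job is handed in; it returned no verdict.

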